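# Push a fuse tray home under a spring gate

## Task

Slide the grey fuse tray fully home into its bay: with one fingertip press down the long pedal beside the chute so that the gate lifts, and keep it down while another finger pushes the tray by the back of its tall end plate, under the raised gate, until its nose meets the end stop. Then let the pedal up so that the gate drops shut behind the fuses, and move clear. Only push: do not grip or lift the tray, and leave the other things on the shelf where they are.

Things in the scene. Friction and masses are not known exactly. Their poses are not given: they have to be found in the camera images.
- bay: Fixed aluminium chute. Origin: table height, chute centre line, straight below the gate's tongue. x along the chute in the push direction, y to the pedal side, z up. Floor 6 mm above the table; side walls 73 mm apart inside, 5 mm thick, tops at z = 26 mm, from x = -192 to 92 mm. Hinge posts 10 x 12 mm at x = -182 and 20, y = 50 mm, tops at z = 58 mm.
- end_stop (a point): Foot of the end stop on the chute floor, at x = 92, y = 0, z = 6 mm in the bay's frame: the upright face of a grey distribution unit 220 mm wide, 70 mm high, 60 mm deep. The tray's nose must meet it.
- gate (a joint): Angle of gate and pedal (one rigid piece) about a 10 mm hinge tube along x at y = 46, z = 58 mm in the bay's frame, x = -190 to 25 mm. 0 shut, grows to 0.6 (hard stop) as the pedal goes down and the gate lifts. A spring shuts it: about 3.5 N on the pedal's middle line starts it, 7 N holds 0.45. The tongue clears the fuses above about 0.33; 0.40 to 0.55 is comfortable.
- pedal_mid (a point): Point on the pedal's top, midway along it, 34 mm out from the hinge line; shut, at x = -88, y = 80, z = 60 mm in the bay's frame. The pedal is a level aluminium plate, x = -188 to 12 mm, y = 56 to 96 mm, 4 mm thick. Press it anywhere along x: same depth at same y gives the same angle (15 mm down at y = 80 mm: 0.45 rad). A finger may slide along it.
- tongue_foot (a point): Middle of the lower edge of the gate's blocking tongue (6 mm thick in x, 22 mm in y); shut, at x = 0, y = -17, z = 30 mm in the bay's frame. It hangs from an arm 8 x 8 mm that crosses the chute at hinge height, x = 0, from the hinge to y = -30 mm. Let down between two fuses it blocks the tray.
- fuse_tray: Grey plastic tray loose in the chute, 0.35 to 0.7 kg, friction up to 0.7. Origin: centre of its underside, x towards its nose. Base 110 (x) x 70 (y) x 18 mm. Three black fuses on top, 14 mm across, tops at z = 40 mm, at x = -13, 12, 37, y = -17 mm. Starts at bay x = -85 to -58 mm. Home: bay x = 37, y = 0, z = 6 mm; the tongue then drops between end plate and rear fuse.
- plate_back (a point): Centre of the back face of the tray's upright end plate, the face to push: x = -55, y = 0, z = 43 mm in the tray's frame. The plate is 4 mm thick, 70 mm wide, from z = 18 to 68 mm in the tray's frame, and flush with the tray's rear. Home, it is at x = -18 mm in the bay's frame.
- parts_box_a: Bystander: open ivory parts box 70 x 60 x 38 mm, origin under its centre, beside the chute on the side away from the pedal.
- parts_box_b: Bystander: second ivory parts box like it, origin under its centre, beside the chute on the side away from the pedal.
- adapter_a: Bystander: black power adapter 84 x 62 x 46 mm, origin under its centre, outside the pedal.
- adapter_b: Bystander: black power adapter 74 x 62 x 46 mm, origin under its centre, left of the work.
- spare_fuse: Bystander: standing black fuse cap, 22 mm across, 34 mm high, origin under its centre, outside the pedal.
- router: Bystander: flat silver router 120 x 190 x 32 mm, origin under its centre, right of the work.
- screwdriver: Bystander: screwdriver lying on the shelf, right of the work.
Mind the look-alikes: they are no part of the job. What is shaped like the fuse_tray but orange, purple or red is not meant.

How it is judged:
By the outcome, as a careful person would: the job done as asked, in the order asked, and still so for the second after the job is handed in, with the robot touching nothing.
It also fails if it takes over 42 s, if anything falls off the work surface, if the arm or the gripper's body presses on something with over 40 N, if the wrist force passes 120 N, or if a joint passes its speed limit or range.

## Robot

A 6-joint arm with a two-finger parallel gripper is mounted at the origin on the work surface. World frame = base frame: x ahead of the robot, y to its left, z up, the work surface at z = 0. Lengths are in mm, angles in rad, forces in N, time in s.
With the tool pointing down it reaches from about 325 to 925 mm from the base axis. Payload 3.1 kg.
Tool frame: the origin (TCP) lies midway between the tips of the shut fingers; the grasp point (between the pads) lies 19 mm behind it; z points along the fingers, x is the direction in which the jaws open and shut, and the axes are right-handed (so a half turn about z gives the same grasp; the last joint's range is limited). The gripper opens to 85 mm and grips with 20 to 120 N. Pads are 22 mm wide; open, the fingers measure 114 mm over their backs; the gripper's body (76 mm by 85 mm) begins 54 mm behind the grasp point. The pads swing forward as they close: fully open they stand 13 mm farther back than shut.
Start: joints at [-1.282, 0.217, 1.613, -0, 1.311, -0.112], TCP at [243.869, -575.472, 231.3] pointing down, gripper open.
Joint ranges: [-2.75, 2.75], [-0.78, 2.1], [0.31, 2.55], [-1.13, 4.27], [0.13, 2.63], [-2.58, 2.58]. Speed limits (rad/s): [2.79, 2.79, 3.14, 3.14, 3.14, 3.14].

## Interface

Orientations are given as a unit quaternion [x, y, z, w].
In Python, from station import ctrl gives the robot as it stands.
- The arm moves only by the tool step_arm, never from a script. Its argument "commands" is a list of rows, each a list of 7 numbers: the turn, a rotation vector about the tool's x, y, z in degrees, then the shift along the tool's x, y, z in cm, then the gripper command: -1 is fully open, 1 is shut, values between are in proportion. In form: [[wx, wy, wz, dx, dy, dz, grip], ...]. A call has exactly 8 rows; each row is the pose to reach, as a shift and turn from the pose commanded when the call began, along the tool's axes at that moment; what a row does not reach only later rows make up. A row lasts 1/10 s, in which the tool goes at most 50 mm and 8.59 degrees, less where a joint would pass 70% of its speed; a pose out of reach is approached as far as the arm can. A call with a gripper value outside its range is refused whole. The fingers move at their own pace and stop on an object; the grip force is fixed at half the most. Time passes only in rows, so rows that repeat a pose let the fingers close, or fill a call up. It gives the time, the measured TCP pose, the force and the opening at its end, in the units of the state.
- ctrl.state(): the state, without advancing time (a new reading comes with each control period).
- ctrl.read_camera(name): name is "side" or "top"; returns a dict with "image" (400x640x3 uint8, red, green, blue), "intrinsics" (3x3 intrinsics, pixels), "pose" (4x4, takes a point from camera to world coordinates). Camera axes: x right, y down, z forward; pixel columns grow to the right and rows downward; lengths in mm; the calibration is good to about 2 mm. A picture is of the moment at which its call begins. There is no depth.
- ctrl.close_job(): hands the job in, once; it reports no verdict.
The state is a dict: "time_s": time; "joint_positions": joint angles; "qvel": joint speeds; "joint_efforts": joint torques, N m; "eef_pos": TCP position; "eef_rot": TCP orientation; "force": force on the tool from outside, world axes, zero at the start; "moment": the same for the moment, N m; "grip_width": opening from 0.0 (shut) to 1.0 (fully open).
Only numpy, scipy, OpenCV 4.12 (cv2) and the standard library are available. Lean on these libraries where they do the work, as an engineer would, in place of code of your own. Each camera call takes 0.05 s, during which the arm holds its last target.

## Working session

There is one attempt and no reset: what is moved stays moved. The work goes in short steps, Python scripts to look and compute and a tool call to move; the robot and the scene stay as the last step left them, time stands still between calls to the robot, and variables do not carry over. Pictures are saved under pics/ and viewed, and the job is handed in when it is done.

Besides the shell and the picture viewer there is one more tool, called after ">>>" as name(argument=value, ...), one argument or row to a line, values as JSON. step_arm: Moves the arm, as the interface text tells. Its arguments: {"type":"object","properties":{"commands":{"type":"array","items":{"type":"array","items":{"type":"number"}}}},"required":["commands"]}

```bash
ls; mkdir -p pics; python3 - <<'E'
from station import ctrl
import cv2
print(ctrl.state())
for n in ("top","side"):
    d=ctrl.read_camera(n); cv2.imwrite(f"pics/{n}0.png",d["image"][:,:,::-1]); print(n,d["intrinsics"],d["pose"])
E
```

```text
pics
{'time_s': 0.0, 'joint_positions': array([-1.28216134e+00,  2.17775953e-01,  1.61492887e+00,  2.57967293e-05,
        1.31130521e+00, -1.12204943e-01]), 'qvel': array([ 0.00055194,  0.00047723, -0.00106684,  0.00074265,  0.00156503,
       -0.00015405]), 'joint_efforts': array([ 1.74569755e-03, -3.96844876e+01, -3.03848004e+01, -1.46466773e-04,
        9.65272018e-03,  6.51272657e-06]), 'eef_pos': array([ 243.66078562, -574.66093672,  229.95750794]), 'eef_rot': array([ 8.33721679e-01, -5.52183576e-01, -9.18644396e-04, -7.85606176e-04]), 'force': array([0.61408949, 0.18608739, 0.33283134]), 'moment': array([-0.01056019,  0.01462246,  0.00343513]), 'grip_width': 1.0004412076046092}
top [[388.55934133   0.         319.7206633 ]
 [  0.         388.55934133 198.46181159]
 [  0.           0.           1.        ]] [[ 2.84769298e-02 -9.95068534e-01  9.50140941e-02  4.08863916e+02]
 [-9.99381124e-01 -2.63782851e-02  2.32713332e-02 -4.45241233e+01]
 [-2.06502625e-02 -9.56179883e-02 -9.95203882e-01  1.15596677e+03]
 [ 0.00000000e+00  0.00000000e+00  0.00000000e+00  1.00000000e+00]]
side [[427.76825268   0.         318.8988782 ]
 [  0.         427.76825268 199.70157824]
 [  0.           0.           1.        ]] [[-7.40123790e-01 -4.99037587e-01  4.50752995e-01 -1.70140095e+01]
 [-6.72206259e-01  5.30232494e-01 -5.16712927e-01  5.94559701e+02]
 [ 1.88552873e-02 -6.85430514e-01 -7.27893872e-01  9.29432217e+02]
 [ 0.00000000e+00  0.00000000e+00  0.00000000e+00  1.00000000e+00]]
```

View pics/top0.png

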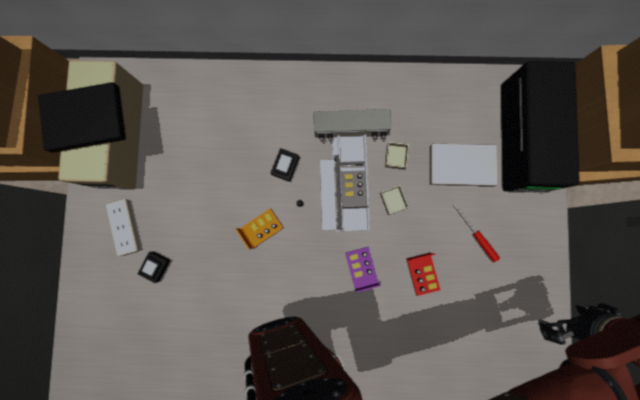

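View pics/side0.png

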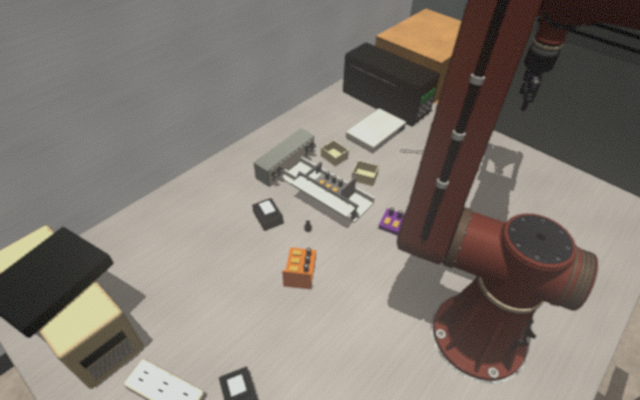

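The top view shows the chute at columns 320-370, rows 135-230, with the pedal on its left (world +y) and the end stop at rows 108-135. I'll enlarge both views.

```bash
python3 - <<'E'
import cv2
a=cv2.imread("pics/top0.png")[95:245,260:440]; cv2.imwrite("pics/topz.png",cv2.resize(a,None,fx=4,fy=4,interpolation=cv2.INTER_CUBIC))
a=cv2.imread("pics/side0.png")[120:250,230:410]; cv2.imwrite("pics/sidez.png",cv2.resize(a,None,fx=4,fy=4,interpolation=cv2.INTER_CUBIC))
E
```

```text
(no output)
```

View pics/topz.png

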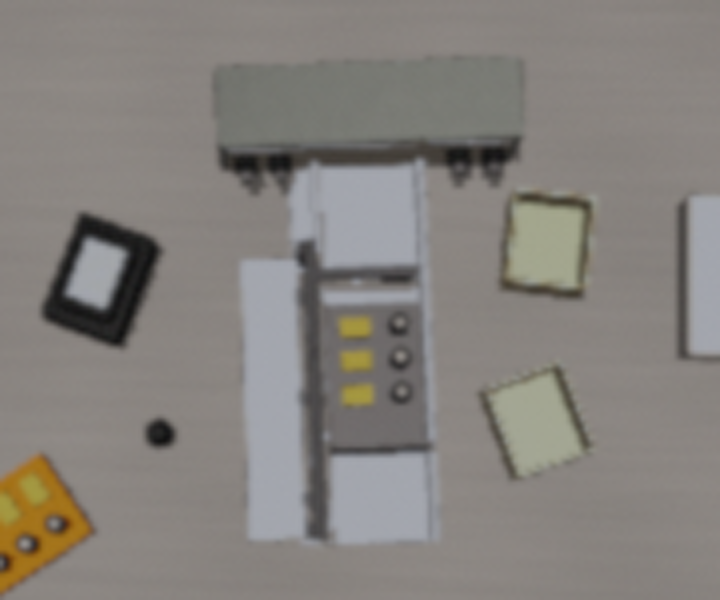

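View pics/sidez.png

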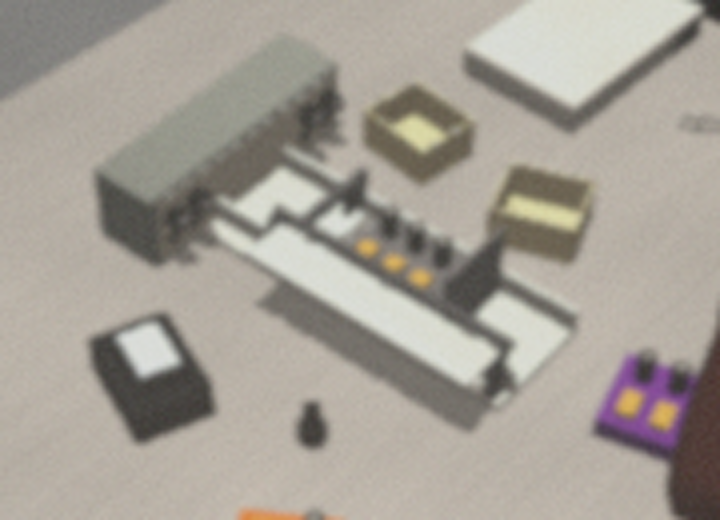

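```bash
cat > h.py <<'E'
import numpy as np, cv2
from station import ctrl
from scipy.spatial.transform import Rotation as R
def ray(d,uv,z):
    K,P=np.array(d["intrinsics"]),np.array(d["pose"])
    v=P[:3,:3]@np.linalg.solve(K,np.array([uv[0],uv[1],1.0])); o=P[:3,3]
    return (o+v*(z-o[2])/v[2])
def proj(d,p):
    K,P=np.array(d["intrinsics"]),np.array(d["pose"])
    c=K@(P[:3,:3].T@(np.asarray(p)-P[:3,3])); return c[:2]/c[2]
def unz(p,off): return ((p[0]+.5)/4-.5+off[0],(p[1]+.5)/4-.5+off[1])
def fit(bay,world):  # rigid 2D
    b=np.array(bay,float);w=np.array(world,float)[:,:2]
    bc,wc=b-b.mean(0),w-w.mean(0)
    th=np.arctan2((bc[:,0]*wc[:,1]-bc[:,1]*wc[:,0]).sum(),(bc*wc).sum())
    M=np.array([[np.cos(th),-np.sin(th)],[np.sin(th),np.cos(th)]])
    t=w.mean(0)-M@b.mean(0); return th,t,w-(b@M.T+t)
E
python3 - <<'E'
from h import *
d=ctrl.read_camera("top"); s=ctrl.read_camera("side")
T=(260,95);S=(230,120)
# (zoom px, bay x,y,z)
pt=[((240,260),12,96,60),((247,540),-188,96,60),((425,160),92,-41.5,26),((438,541),-192,-41.5,26)]
ps=[((275,218),12,96,60),((487,388),-188,96,60),((577,320),-192,-41.5,26)]
for nm,cam,pts,off in(("top",d,pt,T),("side",s,ps,S)):
    w=[ray(cam,unz(p[0],off),p[3]) for p in pts]
    print(nm,np.round(w,1).tolist()); th,t,r=fit([p[1:3] for p in pts],w); print(np.degrees(th),t,r.round(1).tolist())
# distances
# tray: top of plate z=74, rear edge corners
for p in((329,448),(430,448)): print("plate top?",ray(d,unz(p,T),74).round(1))
E
```

```text
top [[625.1, -15.4, 60.0], [425.6, -26.1, 60.0], [710.2, -149.4, 26.0], [429.3, -163.6, 26.0]]
2.874331783283719 [ 617.83703418 -112.36080805] [[0.1, 0.4], [0.4, -0.1], [-1.6, -0.2], [1.1, -0.1]]
side [[635.4, -57.9, 60.0], [415.4, -36.3, 60.0], [426.0, -156.7, 26.0]]
-5.381410391298342 [ 609.69979593 -145.08273334] [[4.7, -7.3], [-16.1, -4.4], [11.4, 11.7]]
plate top? [490.9 -81.7  74. ]
plate top? [ 492.8 -151.9   74. ]
```

```bash
cat >> h.py <<'E'
TH=np.radians(2.874); T0=np.array([617.84,-112.36])
M2=np.array([[np.cos(TH),-np.sin(TH)],[np.sin(TH),np.cos(TH)]])
def b2w(p): p=np.asarray(p,float); return np.append(M2@p[:2]+T0,p[2])
def w2b(p): p=np.asarray(p,float); return np.append(M2.T@(p[:2]-T0),p[2])
E
python3 - <<'E'
from h import *
d=ctrl.read_camera("top"); s=ctrl.read_camera("side")
for r,z in((444,74),(446,74),(448,74),(451,24),(449,24)):
    print(r,z,w2b(ray(d,unz((380,r),(260,95)),z)).round(1))
for p in((499,232),(447,278)): print("side platetop",w2b(ray(s,unz(p,(230,120)),74)).round(1))
print("fuses",[w2b(ray(d,unz(p,(260,95)),46)).round(1).tolist() for p in((399,322),(399,356),(400,391))])
px=-125
pts=[(x,y,60) for x in(-188,12) for y in(56,96)]+[(x,y,26) for x in(-192,92) for y in(-41.5,41.5)]+[(0,-17,30),(px,35,74),(px,-35,74),(px,35,24),(px,-35,24)]+[(92,y,z) for y in(-110,110) for z in(0,70)]
for nm,cam,off in(("top",d,(260,95)),("side",s,(230,120))):
    im=cv2.imread(f"pics/{nm}z.png")
    for p in pts:
        q=(proj(cam,b2w(p))-off+.5)*4-.5
        cv2.circle(im,tuple(int(v) for v in q.round()),3,(0,0,255),1)
    cv2.imwrite(f"pics/{nm}ov.png",im)
E
```

```text
444 74 [-123.2    1.5   74. ]
446 74 [-124.6    1.5   74. ]
448 74 [-126.     1.5   74. ]
451 24 [-124.6   -1.9   24. ]
449 24 [-123.1   -2.    24. ]
side platetop [-122.5  -29.6   74. ]
side platetop [-122.3   32.1   74. ]
fuses [[-33.4, -16.9, 46.0], [-58.0, -16.1, 46.0], [-83.3, -16.0, 46.0]]
```

View pics/topov.png

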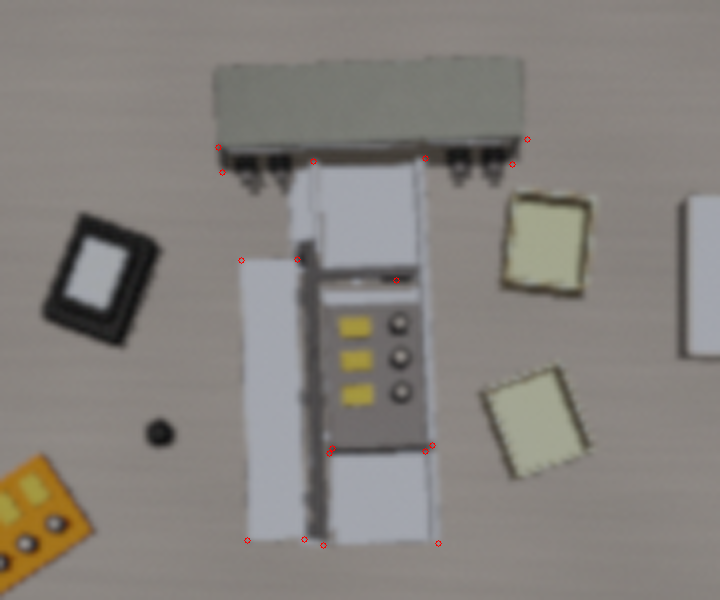

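View pics/sideov.png

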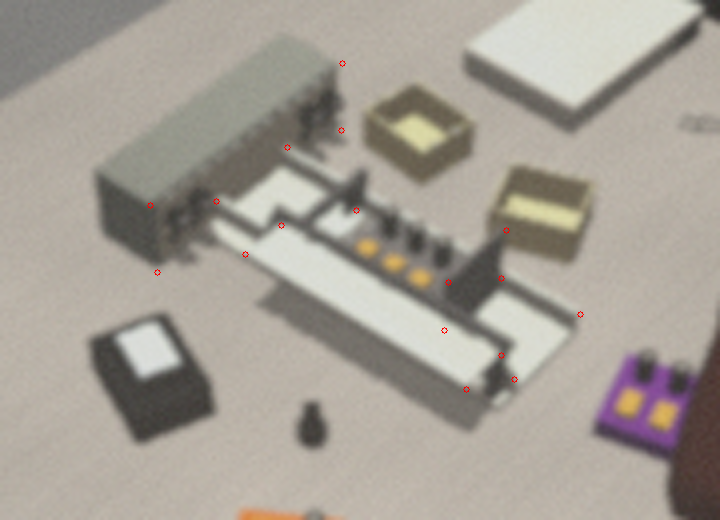

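Both overlays agree with the picture: all bay corners land within about 1 px, and the tray centre is at bay x ≈ -70 (plate back ≈ -125). I'm planning the approach with the fingers spread along bay y and the tool leaning back 10°.

```bash
cat >> h.py <<'E'
def Rt(a):
    bx=np.append(M2[:,0],0);by=np.append(M2[:,1],0);a=np.radians(a)
    X=-by;Z=bx*np.sin(a)-np.array([0,0,1])*np.cos(a);return np.c_[X,np.cross(Z,X),Z]
def tcp(tip,a): # open finger tip centre (bay) -> TCP bay
    a=np.radians(a);return np.array(tip,float)+13*np.array([np.sin(a),0,-np.cos(a)])
def delta(p,Rm,tip,a):
    pt=b2w(tcp(tip,a));Rg=Rt(a)
    return np.r_[np.degrees(R.from_matrix(Rm.T@Rg).as_rotvec()),Rm.T@(pt-p)/10],pt
def comp(p,Rm,row): # commanded pose after a row
    row=np.array(row,float);return p+Rm@row[3:6]*10, Rm@R.from_rotvec(np.radians(row[:3])).as_matrix()
def tipb(): # measured tip in bay
    s=ctrl.state();Rm=R.from_quat(s["eef_rot"]).as_matrix();p=np.array(s["eef_pos"])
    return w2b(p-13*Rm[:,2]).round(1),s["force"].round(1),round(s["time_s"],2)
E
python3 - <<'E'
from h import *
p=np.array([243.869,-575.472,231.3]);Rm=R.from_quat(ctrl.state()["eef_rot"]).as_matrix()
print(delta(p,Rm,[-151,36.5,150],10))
E
```

```text
(array([  9.90028129,   1.80130326,  20.03492225, -36.57951932,
       -39.78570279,   9.44448965]), array([467.45441267, -83.36382178, 137.19749921]))
```

>>> step_arm(
  commands=[
    [0.8,0.2,1.7,-3.0,-3.3,0,-1],
    [1.7,0.3,3.3,-6.1,-6.6,0,-1],
    [2.5,0.5,5,-9.1,-9.9,0,-1],
    [3.3,0.6,6.7,-12.2,-13.2,0,-1],
    [4.1,0.8,8.3,-15.2,-16.6,0,-1],
    [5,0.9,10,-18.3,-19.9,1,-1],
    [5.8,1.1,11.7,-21.3,-23.2,2,-1],
    [6.6,1.2,13.4,-24.4,-26.5,3,-1],
  ],
)

```text
time_s: 1.1
eef_pos: [393.2, -245.9, 201.4]
eef_rot: [0.762, -0.645, 0.041, -0.042]
force: [0.3, 0.2, -0.9]
grip_width: 0.997
```

```bash
python3 - <<'E'
from h import *
p=np.array([243.869,-575.472,231.3]);Rm=R.from_quat([8.33721679e-01, -5.52183576e-01, -9.18644396e-04, -7.85606176e-04]).as_matrix()
p,Rm=comp(p,Rm,[6.6,1.2,13.4,-24.4,-26.5,3]);s=ctrl.state()
print(p,s["eef_pos"],s["joint_positions"],s["force"]); print(delta(p,Rm,[-151,36.5,110],10)); 
pm=s["eef_pos"];Rq=R.from_quat(s["eef_rot"]).as_matrix();print(delta(pm,Rq,[-151,36.5,110],10))
E
```

```text
[ 392.63907032 -247.34419692  201.96382741] [ 393.203624   -245.92806116  201.36314963] [-0.77048814 -0.17176631  2.07191293  0.09799768  1.16643245  0.600225  ] [ 0.33634749  0.1803284  -0.8741827 ]
(array([  3.31556353,   0.68605961,   6.62382811, -14.9849496 ,
        -8.81676115,  11.50412241]), array([467.45441267, -83.36382178,  97.19749921]))
(array([  3.20922021,   0.49674556,   6.54410863, -14.9056245 ,
        -8.70400706,  11.40046324]), array([467.45441267, -83.36382178,  97.19749921]))
```

>>> step_arm(
  commands=[
    [0.6,0.1,1.1,-3.0,-1.8,1.0,-1],
    [1.1,0.2,2.2,-6.0,-3.5,2.5,-1],
    [1.7,0.3,3.3,-9.0,-5.3,4.5,-1],
    [2.2,0.4,4.4,-12,-7.1,7.0,-1],
    [2.8,0.5,5.5,-14,-8.2,9.5,-1],
    [3.3,0.6,6.6,-15,-8.8,11.5,-1],
    [3.3,0.6,6.6,-15,-8.8,11.5,-1],
    [3.3,0.6,6.6,-15,-8.8,11.5,-1],
  ],
)

```text
time_s: 1.9
eef_pos: [467.2, -83.6, 96.3]
eef_rot: [0.723, -0.686, 0.06, -0.063]
force: [1.0, -0.4, 0.2]
grip_width: 1.0
```

```bash
python3 - <<'E'
from h import *
s=ctrl.state();Rm=R.from_quat(s["eef_rot"]).as_matrix()
print(tipb(),s["joint_positions"]); print(delta(np.array(s["eef_pos"]),Rm,[-151,36.5,66],10)[0].round(2))
a=ctrl.read_camera("top")["image"][95:245,260:440,::-1]; b=ctrl.read_camera("side")["image"][90:250,200:420,::-1]
cv2.imwrite("pics/t1.png",cv2.resize(a,None,fx=4,fy=4,interpolation=2));cv2.imwrite("pics/s1.png",cv2.resize(b,None,fx=3.6,fy=3.6,interpolation=2))
E
```

```text
(array([-151.2,   36.3,  109.1]), array([ 1. , -0.4,  0.2]), 1.9) [-0.37059181 -0.04206149  2.18203207  0.0937591   0.84446183  1.09130205]
[ 0.03 -0.04  0.12 -0.02  0.72  4.25]
```

View pics/t1.png

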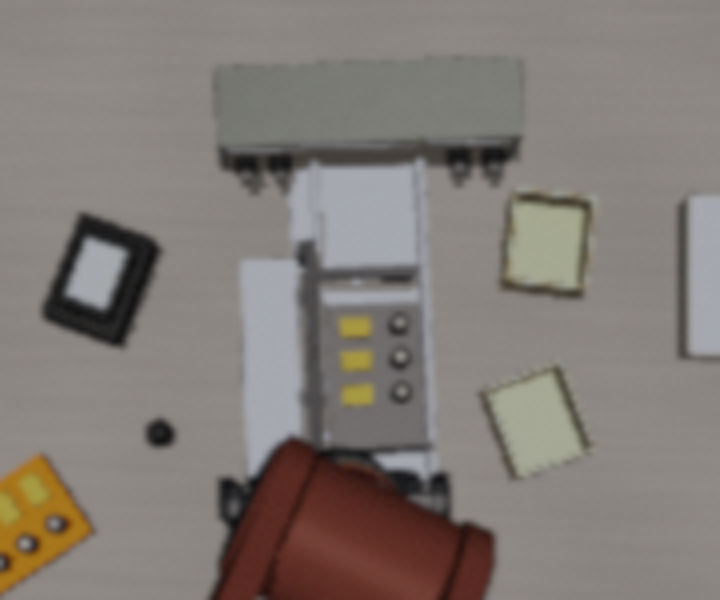

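View pics/s1.png

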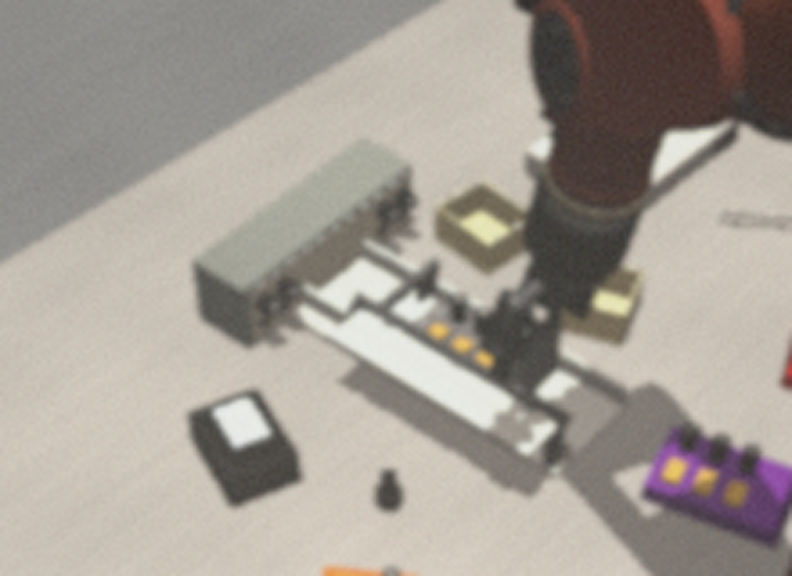

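>>> step_arm(
  commands=[
    [0,0,0,0,0.1,0.6,-1],
    [0,0,0,0,0.2,1.2,-1],
    [0,0,0,0,0.3,1.9,-1],
    [0,0,0,0,0.45,2.6,-1],
    [0,0,0,0,0.55,3.3,-1],
    [0,0,0,0,0.65,3.9,-1],
    [0,0,0,0,0.7,4.2,-1],
    [0,0,0,0,0.7,4.2,-1],
  ],
)

```text
time_s: 2.8
eef_pos: [467.2, -83.3, 52.8]
eef_rot: [0.722, -0.686, 0.06, -0.063]
force: [0.9, 0.0, 0.9]
grip_width: 0.999
```

```bash
python3 - <<'E'
from h import *
s=ctrl.state();Rm=R.from_quat(s["eef_rot"]).as_matrix()
print(tipb()); print(delta(np.array(s["eef_pos"]),Rm,[-151,36.5,45],10)[0].round(2))
a=ctrl.read_camera("top")["image"][95:245,260:440,::-1]; b=ctrl.read_camera("side")["image"][120:250,260:400,::-1]
cv2.imwrite("pics/s2.png",cv2.resize(b,None,fx=4.5,fy=4.5,interpolation=2))
E
```

```text
(array([-151.2,   36.6,   65.6]), array([0.9, 0. , 0.9]), 2.8)
[ 0.07 -0.01  0.04  0.01  0.33  2.04]
```

View pics/s2.png

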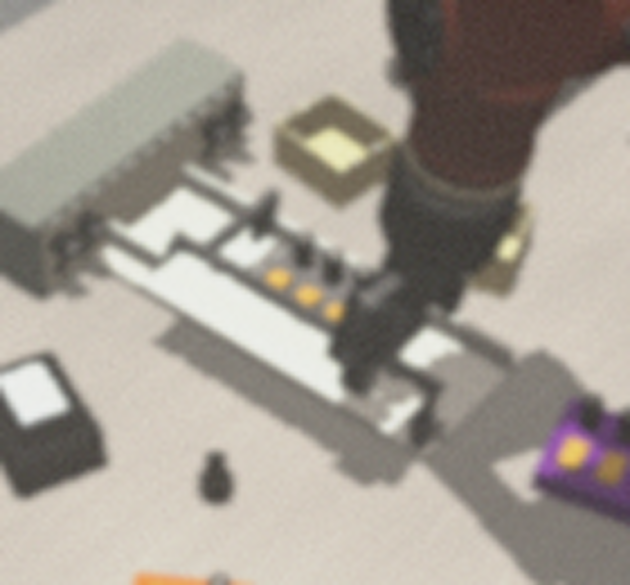

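The pedal finger shows at (358, 385), just above the pedal near its near-robot end. I'll press in steps, watching the force.

>>> step_arm(
  commands=[
    [0,0,0,0,0.05,0.3,-1],
    [0,0,0,0,0.1,0.6,-1],
    [0,0,0,0,0.15,0.9,-1],
    [0,0,0,0,0.2,1.1,-1],
    [0,0,0,0,0.22,1.3,-1],
    [0,0,0,0,0.25,1.5,-1],
    [0,0,0,0,0.25,1.5,-1],
    [0,0,0,0,0.25,1.5,-1],
  ],
)

```text
time_s: 3.7
eef_pos: [468.5, -84.0, 38.8]
eef_rot: [0.722, -0.686, 0.061, -0.063]
force: [-0.6, -2.2, 5.0]
grip_width: 0.999
```

```bash
python3 - <<'E'
from h import *
print(tipb(), ctrl.state()["moment"])
E
```

```text
(array([-150. ,   35.8,   51.6]), array([-0.6, -2.2,  5. ]), 3.7) [-0.07137026  0.06393729  0.00125213]
```

>>> step_arm(
  commands=[
    [0,0,0,0,0.02,0.1,-1],
    [0,0,0,0,0.05,0.2,-1],
    [0,0,0,0,0.07,0.3,-1],
    [0,0,0,0,0.1,0.4,-1],
    [0,0,0,0,0.12,0.5,-1],
    [0,0,0,0,0.14,0.55,-1],
    [0,0,0,0,0.14,0.55,-1],
    [0,0,0,0,0.14,0.55,-1],
  ],
)

```text
time_s: 4.5
eef_pos: [468.7, -84.0, 33.6]
eef_rot: [0.722, -0.686, 0.062, -0.063]
force: [-1.1, -1.1, 5.8]
grip_width: 1.0
```

```bash
python3 - <<'E'
from h import *
print(tipb())
t=ctrl.read_camera("top");s=ctrl.read_camera("side")
a=t["image"][95:245,260:440,::-1]; b=s["image"][120:250,260:400,::-1]
im=cv2.resize(b,None,fx=4.5,fy=4.5,interpolation=2).copy()
for th,c in((0,(255,0,0)),(.33,(0,255,255)),(.45,(0,255,0)),(.6,(0,0,255))):
    for dy,dz in((-63,-28),(34,2),(50,2)):
        y=46+dy*np.cos(th)+dz*np.sin(th); z=58-dy*np.sin(th)+dz*np.cos(th)
        x=0 if dy<0 else 12
        q=(proj(s,b2w((x,y,z)))-(260,120)+.5)*4.5-.5
        cv2.circle(im,tuple(int(v) for v in q.round()),3,c,1)
cv2.imwrite("pics/s3.png",im);cv2.imwrite("pics/t3.png",cv2.resize(a,None,fx=4,fy=4,interpolation=2))
E
```

```text
(array([-149.9,   35.8,   46.4]), array([-1.1, -1.1,  5.8]), 4.5)
```

View pics/s3.png

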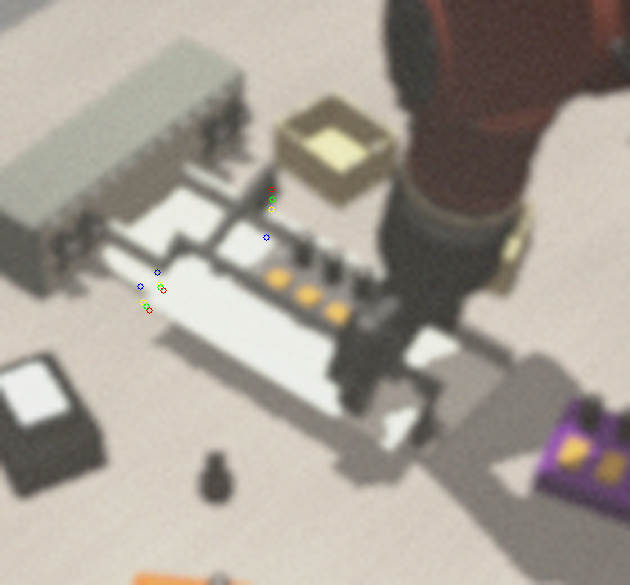

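View pics/t3.png

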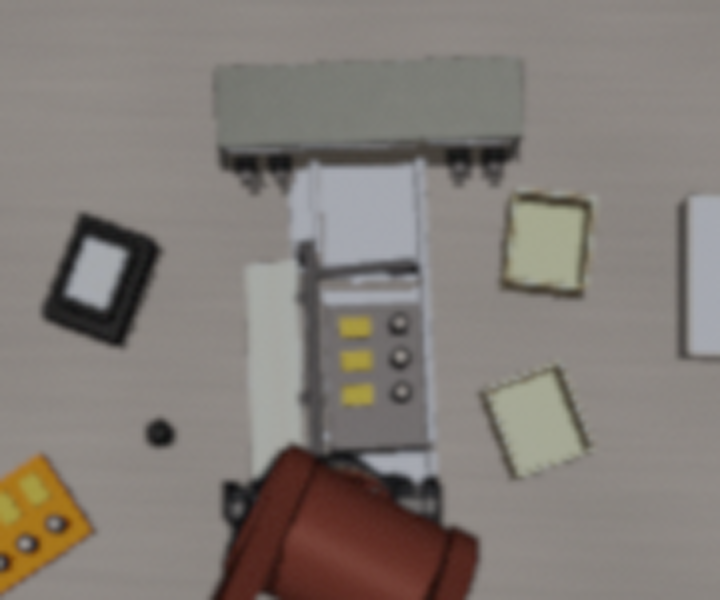

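```bash
python3 - <<'E'
from h import *
t=ctrl.read_camera("top");cv2.imwrite("pics/top3.png",t["image"][:,:,::-1])
A=cv2.imread("pics/top0.png",0).astype(float);B=cv2.imread("pics/top3.png",0).astype(float)
def edge(I,r):
    p=I[r-1:r+2,308:335].mean(0);lo=p[:8].mean();hi=p[15:20].mean();h=(lo+hi)/2
    i=np.argmax(p>h);return 308+i-1+(h-p[i-1])/(p[i]-p[i-1])
rows=range(166,200,4)
ea=[edge(A,r) for r in rows];eb=[edge(B,r) for r in rows];print(np.round(ea,2),np.round(eb,2),np.mean(eb)-np.mean(ea))
def ed(th,x,dz=2): 
    return b2w((x,46+50*np.cos(th)+dz*np.sin(th),58-50*np.sin(th)+dz*np.cos(th)))
for th in(0,.3,.35,.4,.45,.5,.55,.6): print(th,[(proj(t,ed(th,x))-proj(t,ed(0,x)))[0].round(2) for x in(0,-50,-90)])
E
```

```text
[319.66 319.83 320.32 320.71 320.87 320.89 320.81 320.56 320.61] [320.92 321.42 321.67 321.85 321.93 321.56 321.58 321.83 322.07] 1.1731060280878296
0 [np.float64(0.0), np.float64(0.0), np.float64(0.0)]
0.3 [np.float64(0.67), np.float64(0.67), np.float64(0.67)]
0.35 [np.float64(0.93), np.float64(0.93), np.float64(0.92)]
0.4 [np.float64(1.23), np.float64(1.22), np.float64(1.22)]
0.45 [np.float64(1.56), np.float64(1.56), np.float64(1.56)]
0.5 [np.float64(1.93), np.float64(1.94), np.float64(1.94)]
0.55 [np.float64(2.34), np.float64(2.35), np.float64(2.35)]
0.6 [np.float64(2.79), np.float64(2.79), np.float64(2.79)]
```

Pedal edge shift in the top view gives ≈ 0.39 rad. I'll press 2.5 mm more, then start the push.

>>> step_arm(
  commands=[
    [0,0,0,0,0.02,0.12,-1],
    [0,0,0,0,0.04,0.25,-1],
    [0,0,0,0,-0.35,0.32,-1],
    [0,0,0,0,-0.8,0.4,-1],
    [0,0,0,0,-1.3,0.49,-1],
    [0,0,0,0,-1.8,0.58,-1],
    [0,0,0,0,-2.3,0.66,-1],
    [0,0,0,0,-2.8,0.75,-1],
  ],
)

```text
time_s: 5.45
eef_pos: [494.0, -80.9, 29.0]
eef_rot: [0.722, -0.686, 0.057, -0.062]
force: [-6.1, 1.6, 5.7]
grip_width: 0.998
```

```bash
cat >> h.py <<'E'
def gate(t):
    cv2.imwrite("pics/tmp.png",t["image"][:,:,::-1])
    A=cv2.imread("pics/top0.png",0).astype(float);B=cv2.imread("pics/tmp.png",0).astype(float)
    def edge(I,r):
        p=I[r-1:r+2,308:335].mean(0);lo=p[:8].mean();hi=p[15:18].mean();h=(lo+hi)/2
        i=np.argmax(p>h);return 308+i-1+(h-p[i-1])/(p[i]-p[i-1])
    d=[edge(B,r)-edge(A,r) for r in range(164,184,3)]
    f=lambda th:0.67+(th-.3)*0 if 0 else np.interp(th,[0,.67,.93,1.23,1.56,1.94,2.35,2.79],[0,.3,.35,.4,.45,.5,.55,.6])
    return round(float(f(np.median(d))),3),np.round(d,1)
def look(n,push=True):
    t=ctrl.read_camera("top");s=ctrl.read_camera("side");print(tipb(),"gate",gate(t) if push else "")
    a=t["image"][95:245,260:440,::-1];b=s["image"][120:250,260:400,::-1]
    x=cv2.resize(a,(480,400),interpolation=2);y=cv2.resize(b,(431,400),interpolation=2)
    cv2.imwrite(f"pics/{n}.png",cv2.resize(np.hstack([x,y]),(796,350),interpolation=cv2.INTER_AREA))
E
python3 -c "
from h import *;look('p1')"
```

```text
(array([-123.3,   37.5,   42.1]), array([-3.8,  2.9,  4.2]), 5.55) gate (0.437, array([2.3, 2. , 1.7, 1.4, 1.2, 1.2, 1.5]))
```

View pics/p1.png

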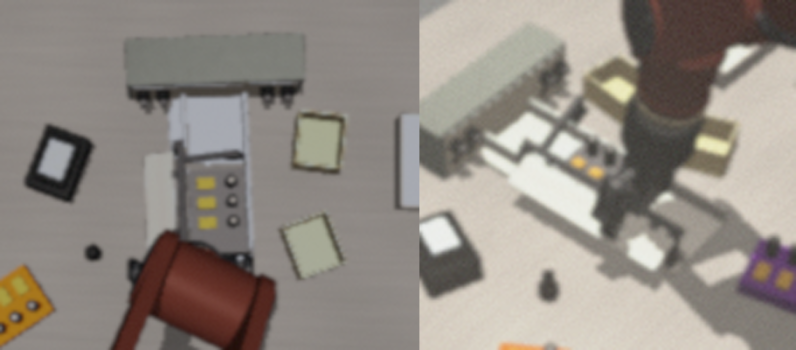

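>>> step_arm(
  commands=[
    [0,0,0,0,-0.4,0.06,-1],
    [0,0,0,0,-0.8,0.13,-1],
    [0,0,0,0,-1.2,0.2,-1],
    [0,0,0,0,-1.6,0.27,-1],
    [0,0,0,0,-2.0,0.34,-1],
    [0,0,0,0,-2.4,0.41,-1],
    [0,0,0,0,-2.7,0.46,-1],
    [0,0,0,0,-3.0,0.52,-1],
  ],
)

```text
time_s: 6.35
eef_pos: [524.6, -79.6, 29.1]
eef_rot: [0.722, -0.686, 0.058, -0.062]
force: [-5.3, 3.4, 5.1]
grip_width: 0.999
```

```bash
python3 -c "
from h import *;look('p2')"
```

```text
(array([-93.1,  37.3,  42.1]), array([-4.1,  2.4,  4. ]), 6.45) gate (0.428, array([2.3, 1.8, 1.7, 1.4, 1.2, 1.2, 1.2]))
```

View pics/p2.png

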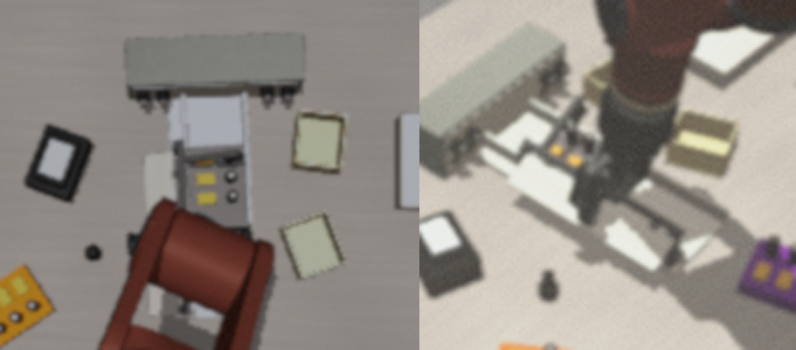

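The front fuse is now under the arm (top view (231,160)), with no force spike. I'll continue.

>>> step_arm(
  commands=[
    [0,0,0,0,-0.4,0.06,-1],
    [0,0,0,0,-0.8,0.13,-1],
    [0,0,0,0,-1.2,0.2,-1],
    [0,0,0,0,-1.6,0.27,-1],
    [0,0,0,0,-2.0,0.34,-1],
    [0,0,0,0,-2.4,0.41,-1],
    [0,0,0,0,-2.7,0.46,-1],
    [0,0,0,0,-3.0,0.52,-1],
  ],
)

```text
time_s: 7.25
eef_pos: [555.0, -78.1, 29.2]
eef_rot: [0.722, -0.686, 0.058, -0.062]
force: [-5.7, 2.4, 6.0]
grip_width: 0.997
```

```bash
python3 -c "
from h import *;look('p3')"
```

```text
(array([-62.6,  37.4,  42.2]), array([-4.1,  3. ,  4.3]), 7.35) gate (0.0, array([  2.3,   1.7, -11.9, -12.6, -13.1, -13.4, -13.5]))
```

View pics/p3.png

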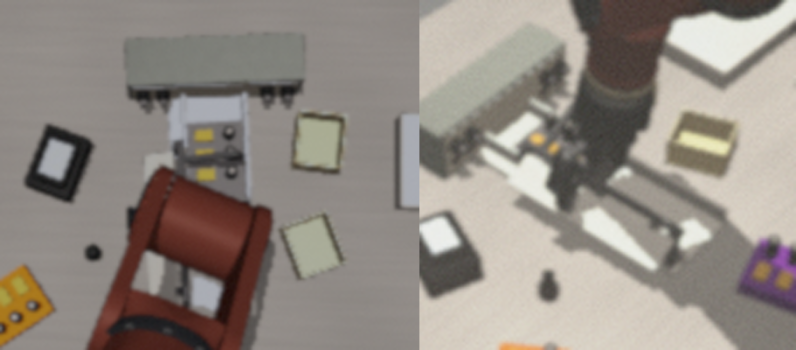

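```bash
python3 - <<'E'
from h import *
t=ctrl.read_camera("top")
print(w2b(ray(t,(260+229/2.33-.3,95+132/2.333-.3),46)))
b=t["image"][125:185,320:390,::-1];cv2.imwrite("pics/z3.png",cv2.resize(b,None,fx=8,fy=8,interpolation=2))
E
```

```text
[ 36.54789512 -15.02833141  46.        ]
```

View pics/z3.png

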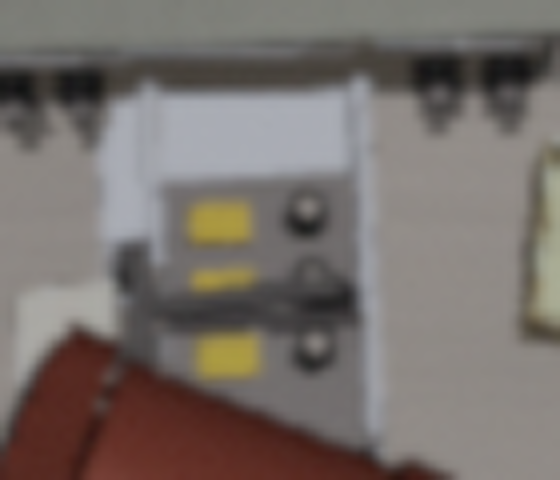

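>>> step_arm(
  commands=[
    [0,0,0,0,-0.4,0.06,-1],
    [0,0,0,0,-0.8,0.13,-1],
    [0,0,0,0,-1.2,0.2,-1],
    [0,0,0,0,-1.6,0.27,-1],
    [0,0,0,0,-2.0,0.34,-1],
    [0,0,0,0,-2.4,0.41,-1],
    [0,0,0,0,-2.6,0.45,-1],
    [0,0,0,0,-2.8,0.49,-1],
  ],
)

```text
time_s: 8.2
eef_pos: [583.7, -76.8, 29.4]
eef_rot: [0.722, -0.686, 0.058, -0.062]
force: [-6.5, 2.5, 5.8]
grip_width: 0.999
```

```bash
python3 - <<'E'
from h import *
look("p4",False)
t=ctrl.read_camera("top")
b=t["image"][125:185,320:390,::-1];cv2.imwrite("pics/z4.png",cv2.resize(b,None,fx=8,fy=8,interpolation=2))
E
```

```text
(array([-34.1,  37.2,  42.4]), array([-5.2,  2.3,  4.8]), 8.3) gate
```

View pics/z4.png

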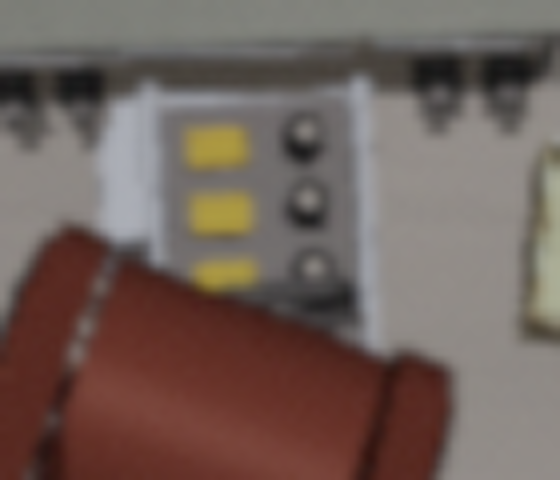

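View pics/p4.png

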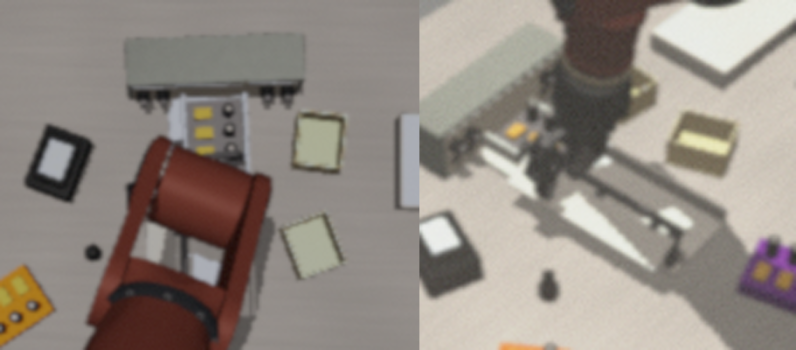

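Nose edge (row ~105) sits just short of the end stop, and fuse 3 is right at the arm, so about 6-9 mm remains. I'll creep.

>>> step_arm(
  commands=[
    [0,0,0,0,-0.1,0.02,-1],
    [0,0,0,0,-0.2,0.03,-1],
    [0,0,0,0,-0.3,0.05,-1],
    [0,0,0,0,-0.4,0.07,-1],
    [0,0,0,0,-0.5,0.09,-1],
    [0,0,0,0,-0.6,0.1,-1],
    [0,0,0,0,-0.6,0.1,-1],
    [0,0,0,0,-0.6,0.1,-1],
  ],
)

```text
time_s: 9.15
eef_pos: [589.9, -76.5, 29.6]
eef_rot: [0.722, -0.686, 0.059, -0.062]
force: [-4.2, 2.0, 4.1]
grip_width: 1.002
```

```bash
python3 -c "
from h import *
print(tipb())"
```

```text
(array([-28.3,  37.2,  42.4]), array([-4.2,  2. ,  4.1]), 9.15)
```

>>> step_arm(
  commands=[
    [0,0,0,0,-0.05,0.01,-1],
    [0,0,0,0,-0.1,0.02,-1],
    [0,0,0,0,-0.15,0.03,-1],
    [0,0,0,0,-0.2,0.03,-1],
    [0,0,0,0,-0.25,0.04,-1],
    [0,0,0,0,-0.3,0.05,-1],
    [0,0,0,0,-0.3,0.05,-1],
    [0,0,0,0,-0.3,0.05,-1],
  ],
)

```text
time_s: 9.95
eef_pos: [591.9, -76.4, 29.4]
eef_rot: [0.722, -0.687, 0.058, -0.061]
force: [-7.9, 2.4, 7.3]
grip_width: 1.0
```

```bash
python3 - <<'E'
from h import *
print(tipb())
t=ctrl.read_camera("top")
b=t["image"][125:185,320:390,::-1];cv2.imwrite("pics/z5.png",cv2.resize(b,None,fx=8,fy=8,interpolation=2))
E
```

```text
(array([-26.3,  37.2,  42.2]), array([-7.9,  2.4,  7.3]), 9.95)
```

View pics/z5.png

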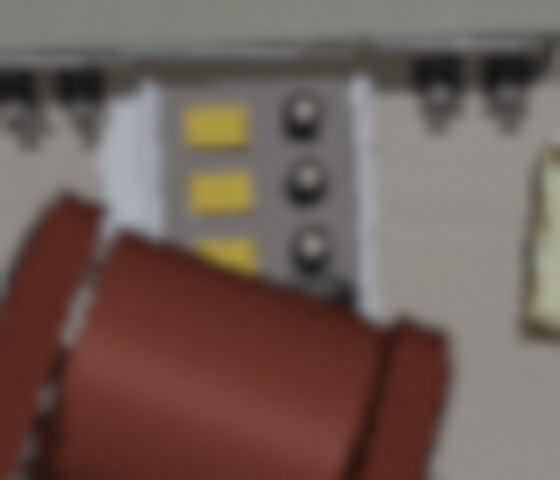

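>>> step_arm(
  commands=[
    [0,0,0,0,-0.05,0.01,-1],
    [0,0,0,0,-0.1,0.02,-1],
    [0,0,0,0,-0.15,0.03,-1],
    [0,0,0,0,-0.2,0.03,-1],
    [0,0,0,0,-0.25,0.04,-1],
    [0,0,0,0,-0.3,0.05,-1],
    [0,0,0,0,-0.3,0.05,-1],
    [0,0,0,0,-0.3,0.05,-1],
  ],
)

```text
time_s: 10.8
eef_pos: [592.2, -76.3, 29.1]
eef_rot: [0.722, -0.687, 0.055, -0.059]
force: [-16.1, 1.2, 14.3]
grip_width: 0.997
```

```bash
python3 - <<'E'
from h import *
print(tipb())
t=ctrl.read_camera("top")
# fuse centres picked in z5: front(302,117) mid(307,184) rear(311,248)
for p in((302,117),(307,184),(311,248)): print(w2b(ray(t,(320+(p[0]+.5)/8-.5,125+(p[1]+.5)/8-.5),46)).round(1))
E
```

```text
(array([-25.9,  37.3,  42. ]), array([-16.1,   1.2,  14.3]), 10.8)
[ 72.3 -14.2  46. ]
[ 47.5 -15.2  46. ]
[ 23.9 -15.9  46. ]
```

```bash
python3 - <<'E'
from h import *
t=ctrl.read_camera("top");s=ctrl.read_camera("side")
b=t["image"][130:175,325:380,::-1];b=cv2.resize(b,None,fx=8,fy=8,interpolation=2)
c=s["image"][140:200,270:345,::-1];c=cv2.resize(c,(450,360),interpolation=2)
for x,col in((92,(0,0,255)),(90,(255,0,0))):
  for y in(-30,0,30):
    q=(proj(t,b2w((x,y,24)))-(325,130)+.5)*8-.5;cv2.circle(b,tuple(int(v) for v in q.round()),2,col,-1)
    q=(proj(s,b2w((x,y,24)))-(270,140)+.5)*6-.5;cv2.circle(c,tuple(int(v) for v in q.round()),2,col,-1)
cv2.imwrite("pics/z6.png",b);cv2.imwrite("pics/s6.png",c)
E
```

```text
(no output)
```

View pics/z6.png

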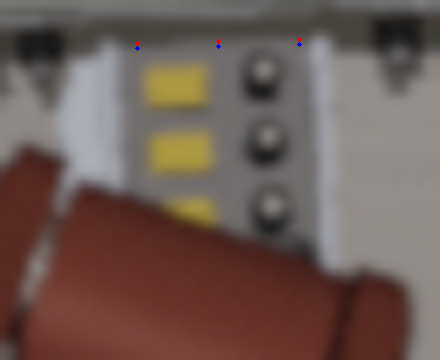

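View pics/s6.png

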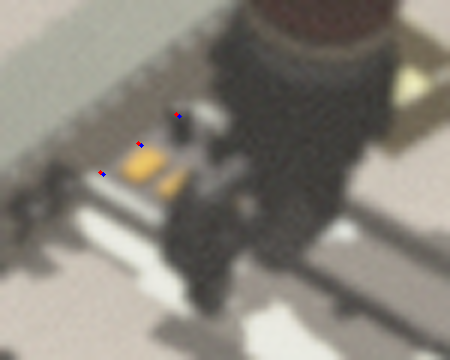

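>>> step_arm(
  commands=[
    [0,0,0,0,-0.05,0.01,-1],
    [0,0,0,0,-0.1,0.02,-1],
    [0,0,0,0,-0.15,0.03,-1],
    [0,0,0,0,-0.2,0.03,-1],
    [0,0,0,0,-0.25,0.04,-1],
    [0,0,0,0,-0.3,0.05,-1],
    [0,0,0,0,-0.3,0.05,-1],
    [0,0,0,0,-0.3,0.05,-1],
  ],
)

```text
time_s: 11.75
eef_pos: [592.5, -76.1, 28.4]
eef_rot: [0.722, -0.687, 0.053, -0.058]
force: [-24.2, -0.7, 19.8]
grip_width: 1.002
```

```bash
python3 -c "
from h import *
print(tipb())"
```

```text
(array([-25.5,  37.5,  41.3]), array([-24.2,  -0.7,  19.8]), 11.75)
```

Stalled against the stop: 24 N push, with only 0.4 mm of movement. Next I back the finger off the plate with the pedal still held.

>>> step_arm(
  commands=[
    [0,0,0,0,0.2,-0.03,-1],
    [0,0,0,0,0.4,-0.07,-1],
    [0,0,0,0,0.6,-0.1,-1],
    [0,0,0,0,0.8,-0.14,-1],
    [0,0,0,0,1.0,-0.17,-1],
    [0,0,0,0,1.2,-0.2,-1],
    [0,0,0,0,1.4,-0.24,-1],
    [0,0,0,0,1.4,-0.24,-1],
  ],
)

```text
time_s: 12.55
eef_pos: [590.2, -77.6, 32.7]
eef_rot: [0.721, -0.687, 0.064, -0.065]
force: [2.4, 5.1, 4.8]
grip_width: 0.997
```

```bash
python3 - <<'E'
from h import *
look("p7",False)
t=ctrl.read_camera("top")
b=t["image"][125:185,320:390,::-1];cv2.imwrite("pics/z7.png",cv2.resize(b,None,fx=8,fy=8,interpolation=2))
E
```

```text
(array([-28.2,  36.1,  45.5]), array([3.3, 3.7, 3.7]), 12.65) gate
```

View pics/z7.png

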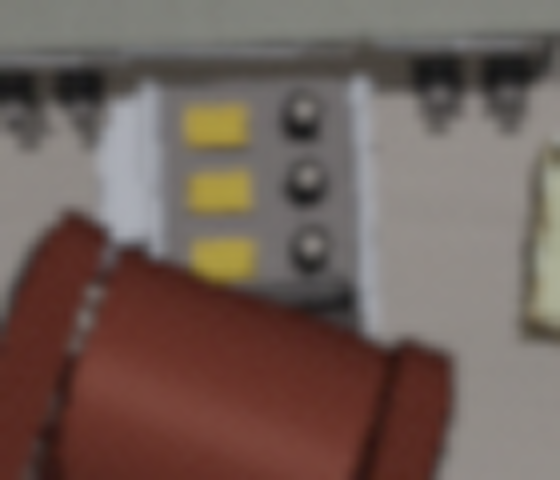

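>>> step_arm(
  commands=[
    [0,0,0,0,0.2,0.0,-1],
    [0,0,0,0,0.4,-0.02,-1],
    [0,0,0,0,0.6,-0.05,-1],
    [0,0,0,0,0.8,-0.09,-1],
    [0,0,0,0,1.0,-0.13,-1],
    [0,0,0,0,1.0,-0.13,-1],
    [0,0,0,0,1.0,-0.13,-1],
    [0,0,0,0,1.0,-0.13,-1],
  ],
)

```text
time_s: 13.5
eef_pos: [580.2, -79.0, 32.4]
eef_rot: [0.722, -0.686, 0.064, -0.065]
force: [2.7, 2.4, 5.8]
grip_width: 1.0
```

```bash
python3 - <<'E'
from h import *
look("p8",False)
t=ctrl.read_camera("top")
b=t["image"][125:185,320:390,::-1];cv2.imwrite("pics/z8.png",cv2.resize(b,None,fx=8,fy=8,interpolation=2))
E
```

```text
(array([-38.3,  35.3,  45.1]), array([3.1, 2.5, 5.4]), 13.6) gate
```

View pics/z8.png

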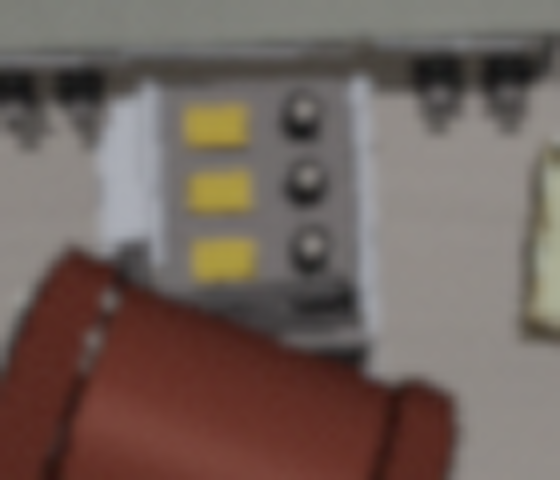

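View pics/p8.png

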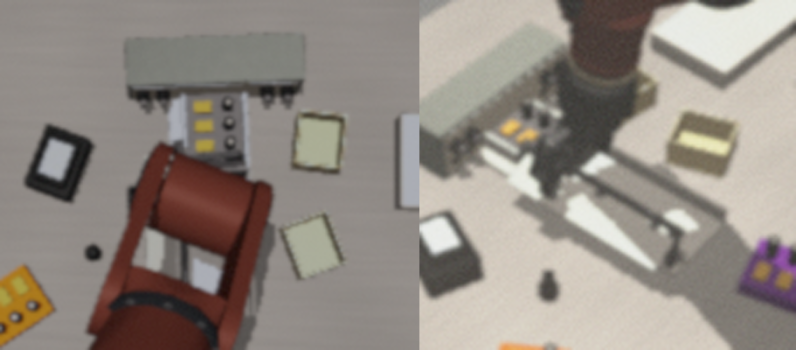

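The tray has stayed put (fuse rows 117/184/248, as before) and the finger is clear of the plate. Now I release the pedal.

>>> step_arm(
  commands=[
    [0,0,0,0,0,-0.3,-1],
    [0,0,0,0,0,-0.6,-1],
    [0,0,0,0,0,-0.9,-1],
    [0,0,0,0,0,-1.2,-1],
    [0,0,0,0,0,-1.5,-1],
    [0,0,0,0,0,-1.9,-1],
    [0,0,0,0,0,-2.4,-1],
    [0,0,0,0,0,-3.0,-1],
  ],
)

```text
time_s: 14.45
eef_pos: [568.8, -78.1, 58.2]
eef_rot: [0.722, -0.686, 0.058, -0.061]
force: [-0.4, 0.5, 0.4]
grip_width: 1.0
```

>>> step_arm(
  commands=[
    [0,0,0,0,0,-1.5,-1],
    [0,0,0,0,0,-3.0,-1],
    [0,0,0,0,0,-5.0,-1],
    [0,0,0,0,0,-7.0,-1],
    [0,0,0,0,0,-9.0,-1],
    [0,0,0,0,0,-11,-1],
    [0,0,0,0,0,-13,-1],
    [0,0,0,0,0,-14,-1],
  ],
)

```text
time_s: 15.25
eef_pos: [547.8, -79.8, 201.0]
eef_rot: [0.722, -0.686, 0.063, -0.064]
force: [1.1, -0.2, 0.5]
grip_width: 0.998
```

>>> step_arm(
  commands=[
    [0,0,0,0,2,-1,-1],
    [0,0,0,0,5,-2,-1],
    [0,0,0,0,8,-3,-1],
    [0,0,0,0,11,-4,-1],
    [0,0,0,0,14,-4,-1],
    [0,0,0,0,16,-4,-1],
    [0,0,0,0,16,-4,-1],
    [0,0,0,0,16,-4,-1],
  ],
)

```text
time_s: 16.05
eef_pos: [383.0, -87.9, 209.6]
eef_rot: [0.722, -0.686, 0.061, -0.063]
force: [0.9, 0.4, 0.0]
grip_width: 1.0
```

```bash
python3 - <<'E'
from h import *
look("p9",False)
t=ctrl.read_camera("top")
b=t["image"][125:185,320:390,::-1];cv2.imwrite("pics/z9.png",cv2.resize(b,None,fx=8,fy=8,interpolation=2))
s=ctrl.read_camera("side")
c=s["image"][130:220,250:380,::-1];cv2.imwrite("pics/s9.png",cv2.resize(c,None,fx=6,fy=6,interpolation=2))
E
```

```text
(array([-234.9,   36.1,  222.6]), array([ 0.4, -0.3,  0.5]), 16.15) gate
```

View pics/z9.png

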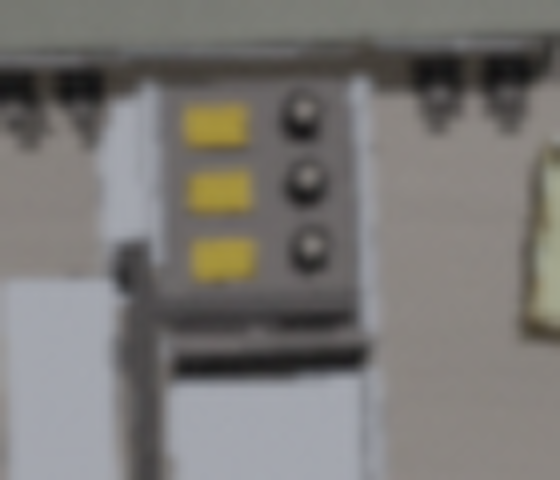

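View pics/s9.png

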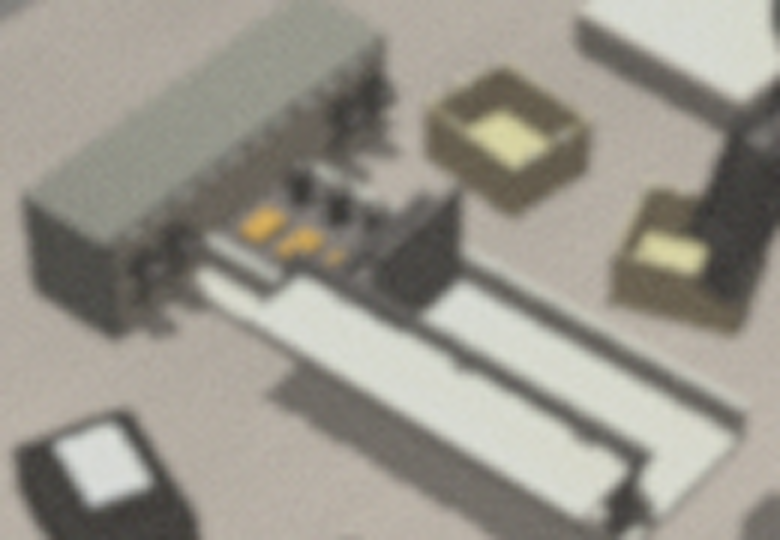

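```bash
python3 - <<'E'
from h import *
t=ctrl.read_camera("top");print("gate",gate(t))
u=lambda p:(320+(p[0]+.5)/8-.5,125+(p[1]+.5)/8-.5)
for p in((302,117),(307,184),(311,248)): print("fuse",w2b(ray(t,u(p),46)).round(1))
print("plate back",w2b(ray(t,u((270,374)),24)).round(1))
for y in(-30,30): print("plate back top proj row",(proj(t,b2w((-18,y,74)))-(320,125)+.5)*8-.5,"bottom",(proj(t,b2w((-18,y,24)))-(320,125)+.5)*8-.5)
A=cv2.imread("pics/top0.png").astype(int);B=t["image"][:,:,::-1].astype(int)
D=(np.abs(cv2.GaussianBlur(A.astype(np.float32),(5,5),0)-cv2.GaussianBlur(B.astype(np.float32),(5,5),0)).max(2)>25)
n,l,st,c=cv2.connectedComponentsWithStats(D.astype(np.uint8));print([tuple(q) for q in st[1:] if q[4]>8])
cv2.imwrite("pics/t10.png",t["image"][95:300,220:440,::-1].repeat(2,0).repeat(2,1))
E
```

```text
gate (0.002, array([-0.,  0., -0.,  0.,  0., -0.,  0.]))
fuse [ 72.3 -14.2  46. ]
fuse [ 47.5 -15.2  46. ]
fuse [ 23.9 -15.9  46. ]
plate back [-18.2  -1.3  24. ]
plate back top proj row [361.00329193 347.99840379] bottom [348.14492136 371.59757283]
plate back top proj row [190.21327257 352.25975906] bottom [184.79850348 375.65063711]
[(np.int32(340), np.int32(136), np.int32(25), np.int32(27), np.int32(630)), (np.int32(340), np.int32(164), np.int32(29), np.int32(46), np.int32(1114)), (np.int32(247), np.int32(240), np.int32(357), np.int32(160), np.int32(21071)), (np.int32(600), np.int32(305), np.int32(9), np.int32(3), np.int32(17)), (np.int32(632), np.int32(318), np.int32(8), np.int32(9), np.int32(53)), (np.int32(616), np.int32(321), np.int32(6), np.int32(4), np.int32(16)), (np.int32(625), np.int32(321), np.int32(6), np.int32(5), np.int32(19)), (np.int32(351), np.int32(324), np.int32(4), np.int32(8), np.int32(15)), (np.int32(609), np.int32(326), np.int32(28), np.int32(20), np.int32(161)), (np.int32(620), np.int32(340), np.int32(4), np.int32(10), np.int32(23)), (np.int32(587), np.int32(342), np.int32(4), np.int32(3), np.int32(10)), (np.int32(489), np.int32(344), np.int32(128), np.int32(56), np.int32(2736)), (np.int32(612), np.int32(344), np.int32(6), np.int32(6), np.int32(18)), (np.int32(191), np.int32(347), np.int32(64), np.int32(53), np.int32(2061)), (np.int32(582), np.int32(346), np.int32(58), np.int32(54), np.int32(1113)), (np.int32(249), np.int32(384), np.int32(18), np.int32(16), np.int32(198))]
```

View pics/t10.png

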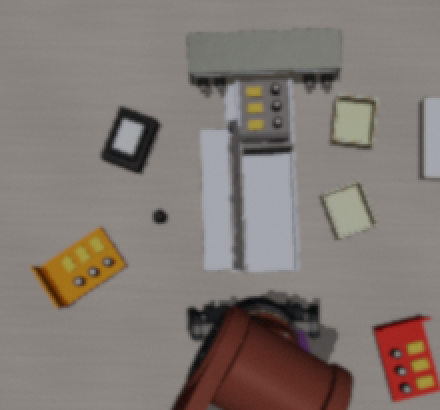

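```bash
python3 -c "
from h import *
print(ctrl.close_job(), ctrl.state()['time_s'])"
```

```text
the job is handed in; nothing more can be done
the job is handed in; nothing more can be done
```

The fuse tray is home in its bay, the gate has dropped shut behind the fuses, and I handed the job in about 16 s into the 42 s allowed.

**What I did:** One open finger held the pedal down, with the gate at about 0.39–0.44 rad by the image where I could measure it. The other finger pushed the end plate forward until the nose stalled on the end stop, at about 24 N. I backed the finger off the plate, let the pedal up and moved clear.

**Last checks:**
- **Gate:** the pedal edge is back at its starting position, giving about 0.00 rad.
- **Tray:** the back of the plate is at bay x = -18.2 mm, against -18 mm for home. No chute floor shows between nose and stop.
- **Bystanders:** the top picture changed only at the tray and where the arm and its shadow are or were, so everything near the chute is where it was. The arm partly hid the purple look-alike, so I could not check it fully.
- **Robot:** it is touching nothing; the force reading is about 0.

**Where the readings disagreed:**
- **Fuse positions:** the image put the fuses at x = 72.3, 47.5 and 23.9 mm, 0 to 2 mm short of the nominal 74, 49 and 24. That is within the calibration error, and the stall and the plate position both say home.
- **First back-off:** the finger came back only about 3 mm and rose slightly, so I added a second one before releasing the pedal. The fuses did not move in the picture during it.

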